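Flip out the prop leg of a chair-back frame and hold the frame upright

TASK

On the upholsterer's bench a wooden chair-back frame, hinged on its assembly stand, is slumped forward on the padded rest. First, with the frame still on the rest, flip the folded steel prop leg at its side over centre until it is all the way out and down at the back, on its stop; then bring the frame upright with the fingers on its top rail and finish while still holding it upright by that rail, because it tips forward again until someone pins the leg. Do not let the frame drop back, and leave the two bun feet, the webbing roll, the can and the small blue box where they are.

Things in the scene. Friction and masses are not known exactly. Their poses are not given: they have to be found in the camera images.
- stand: Fixed stand: plywood plate 300 (x) x 360 (y) x 18 mm. Origin: centre of its underside, on the bench; z up; +x = back, +y along the frame's hinge. The frame's hinge axis is parallel to y, 45 mm above the origin, between steel cheeks at y = +-85 mm. A blue padded rest bar, 44 mm thick, 250 mm long along y, has its axis at x = -80 mm, 141 mm up; the slumped frame lies on it
- back_frame (a joint): Lean of the wooden frame about its hinge (rad): 0 upright, negative forward (to stand -x), -0.42 slumped on the rest (start), stop at +0.03. No catch: it falls forward if let go; 0.5 to 4 N at the rail hold or raise it. Two posts 24 x 24 mm at y = +-110 mm, two slats and a top rail, 232 mm from hinge axis to top, about 0.95 kg; heavy seat stubs jut 90 mm forward low on the posts
- top_rail (a point): Top rail of the frame, moving with it: 24 mm thick (own x) x 244 mm long (own y) x 34 mm high (own z). Origin: its centre, 215 mm from the hinge axis. Frame upright: axes as the stand's; slumped: turned about y, centre 88 mm in front of the hinge axis, 241 mm above the bench. Free for fingers front and back; 40 mm free below it between the posts
- prop_leg (a joint): Angle of the prop leg on the frame (rad): 0 folded, pointing up along the side post (start); grows as the leg swings to the back (stand +x), its foot passing over the top; 2.5 fully out and down, on its stop. With the frame slumped, its weight (80 g) keeps it folded; pushed past the vertical (0.42 rad, under 1 N at the foot) it falls on by itself in about a second and stays
- leg_foot (a point): Centre of the rubber foot (22 mm thick, 30 mm long along y) at the free end of the steel leg, a bar 14 mm wide in the swing direction, 10 mm thick; 147 mm from its pivot. The pivot, on a hub on the frame's -y side, is 105 mm from the frame's hinge axis; the leg swings in the plane stand y = -165 mm, 38 mm clear of the post. Folded and slumped the foot is 275 mm above the bench
- bun_foot_a: Bystander: turned wooden bun foot, 72 mm wide, 52 mm high, standing on the back of the stand's plate; origin under its centre
- bun_foot_b: Bystander: a second such bun foot beside the first
- webbing_roll: Bystander: roll of blue webbing, 100 mm wide, 50 mm high; origin under its centre
- glue_can: Bystander: can 60 mm wide, 170 mm high; origin under its centre
- tack_box: Bystander: small open blue box 120 x 90 x 45 mm; origin under its centre

How it is judged:
By the outcome, as a careful person would: the job done as asked, in the order asked, and still so for the second after the job is handed in, while the arm keeps its last pose, push and grip.
It also fails if it takes over 51 s, if anything falls off the work surface, if the arm or the gripper's body presses on something with over 40 N, if the wrist force passes 120 N, or if a joint passes its speed limit or range.

ROBOT

A 6-joint arm with a two-finger parallel gripper is mounted at the origin on the work surface. World frame = base frame: x ahead of the robot, y to its left, z up, the work surface at z = 0. Lengths are in m, angles in degrees, forces in N, time in s.
With the tool pointing down it reaches from about 0.4 to 0.825 m from the base axis. Payload 7 kg.
Tool frame: the origin (TCP) lies at the very end of the fingers, on their centre line; the grasp point (between the pads) lies 19 mm behind it; z points along the fingers, y is the line along which they close (so a half turn about z gives the same grasp; the last joint's range is limited). The gripper opens to 88 mm and grips with 3 to 60 N. Pads are 19 mm wide; open, the fingers measure 130 mm over their backs; the gripper's body (78 mm by 193 mm) begins 47 mm behind the grasp point.
Start: joints at [-48.409, 20.546, 0.682, 0, -70.136, -16.507], TCP at [0.286, -0.611, 0.227] pointing down, gripper open.
Joint ranges: [-176.03, 176.03], [-82.01, 121.73], [-58.28, 71.71], [-173.87, 95.51], [-174.79, -0.11], [-173.66, 173.66]. Speed limits (degrees/s): [136.94, 136.94, 172.46, 180, 180, 180].

INTERFACE

Orientations are given as a 3x3 rotation matrix whose columns are the frame's x, y, z axes.
In Python, from bench import env, eyes, regions_of, place_of gives the robot as it stands.
- The arm moves only by the tool send_rows, never from a script. Its arguments are lists of equal length, an entry for each row: "slide": the shift along the tool's x, y, z in mm, a list of three; "yaw": the turn about the tool's z in degrees. In form: {"slide": [[dx, dy, dz], ...], "yaw": [yaw, ...]}. A call has 1 to 10 rows; each row shifts and turns the commanded pose from where the row before left it, along the tool's axes as they then stand; what a row does not reach is not made up. A row lasts 1/10 s, in which the tool goes at most 50 mm and 8.59 degrees, less where a joint would pass 70% of its speed; a pose out of reach is approached as far as the arm can. A call is refused whole if a number of a shift passes 50 or a number of a turn 8.59, either way. A call with a gripper value outside its range is refused whole. "jaw" is the closure, from -1 (fully open) to 1 (shut), set as the call begins (left out, the last holds). The fingers move at their own pace and stop on an object; the grip force is fixed at half the most. Time passes only in rows, so rows that do not move let the fingers close. It gives the time, the measured TCP pose, the force, the opening and the grip force at its end, in the units of the state.
- env.get_state(): the state, without advancing time (a new reading comes with each control period).
- eyes.camera(name): name is "scene" or "top"; returns the picture (400x640x3 uint8, blue, green, red); there is no depth.
- eyes.get_calibration(name): a dict with "K" (3x3 intrinsics, pixels), "camera_from_world" (4x4, takes a point from world to camera coordinates). Camera axes: x right, y up, looking along -z (the intrinsics and any distortion apply to the point x, -y, -z); pixel columns grow to the right and rows downward; lengths in m; the calibration is good to about 2 mm. A picture is of the moment at which its call begins. get_calibration takes no time and is no camera call.
- env.hand_in(): hands the job in; it is judged then, once.
Trained networks look in the newest picture that a camera, given by its name, has taken for a name from the list of things; names that differ only in an ending like _2 or _b are one class to them, and where a whole thing is asked for, a point or a joint stands for the part that bears it (a point fixed in the world has none). Each returns a list of dicts, best first, with "confidence" (0 to 1); they miss things now and then, are a little off and sometimes report something else, mostly with a low value. They report only what shows in the picture. A call takes as long as a camera call.
- regions_of(camera, thing): "region" (400x640 bool, what is visible of it) and "box" ([left, top, right, bottom] in pixels, round what is visible of it).
- place_of(camera, thing): "location" ([row, column] in pixels: a listed point, or the origin of a listed thing).
The state is a dict: "t": time; "qpos": joint angles; "qvel": joint speeds; "joint_efforts": joint torques, N m; "ee_pos": TCP position; "tcp_rot": TCP orientation; "force": force on the tool from outside, world axes, zero at the start; "wrist_torque": the same for the moment, N m; "finger_gap": finger opening in m; "gripper_force": force on a finger pad.
Only numpy, scipy, OpenCV 4.12 (cv2) and the standard library are available. Lean on these libraries where they do the work, as an engineer would, in place of code of your own. Each camera call takes 0.05 s, during which the arm holds its last target. There are 200 camera calls.

## Working session

There is one attempt and no reset: what is moved stays moved. The work goes in short steps, Python scripts to look and compute and a tool call to move; the robot and the scene stay as the last step left them, time stands still between calls to the robot, and variables do not carry over. Pictures are saved under pics/ and viewed, at most 10 in all, crops included, and the job is handed in when it is done.

Besides the shell and the picture viewer there is one more tool, called after "Request:" as a command line: name --pt "numbers of a row" for each row, then --argument value for the rest. send_rows: Moves the arm, as the interface text tells. Its arguments: {"type":"object","properties":{"slide":{"type":"array","items":{"type":"array","items":{"type":"number"}}},"yaw":{"type":"array","items":{"type":"number"}},"jaw":{"type":"number"}},"required":["slide","yaw"]}

```bash
mkdir -p pics; python3 - <<'E'
from bench import env, eyes, regions_of, place_of
import cv2,numpy as np
s=env.get_state();print(s['t'],s['ee_pos'],np.round(s['tcp_rot'],3).tolist(),s['force'],s['finger_gap'])
ims=[]
for c in("scene","top"):
    im=eyes.camera(c);cv2.imwrite(f"pics/{c}0.png",im)
    k=eyes.get_calibration(c);print(c,np.round(k['K'],1).tolist(),np.round(k['camera_from_world'],4).tolist(),[x for x in k])
    for n in("stand","top_rail","leg_foot","bun_foot_a","webbing_roll","glue_can","tack_box"):
        print(n,[(np.round(d['location']).tolist(),round(d['confidence'],2)) for d in place_of(c,n)][:3])
E
```

```text
0.0 [ 0.28594372 -0.61092693  0.22564809] [[-0.906, -0.424, -0.001], [-0.424, 0.906, 0.001], [0.0, 0.002, -1.0]] [0.09752848 0.20697335 0.54999973] 0.0876796585883852
scene [[426.2, 0.0, 320.2], [0.0, 426.2, 200.3], [0.0, 0.0, 1.0]] [[-0.7343, 0.6789, -0.0003, 0.4314], [-0.4795, -0.5183, 0.7081, 0.1418], [0.4806, 0.5201, 0.7061, -1.7013], [0.0, 0.0, 0.0, 1.0]] ['K', 'camera_from_world']
stand [([264.0, 334.0], 0.63)]
top_rail [([194.0, 357.0], 0.8)]
leg_foot [([160.0, 326.0], 0.77)]
bun_foot_a [([290.0, 335.0], 0.71), ([265.0, 309.0], 0.68)]
webbing_roll [([330.0, 437.0], 0.81), ([293.0, 333.0], 0.2)]
glue_can []
tack_box [([165.0, 261.0], 0.66)]
top [[517.3, 0.0, 319.7], [0.0, 517.3, 193.4], [0.0, 0.0, 1.0]] [[0.0126, -0.9999, -0.0023, 0.0024], [0.9944, 0.0123, 0.105, -0.6146], [-0.105, -0.0036, 0.9945, -1.9484], [0.0, 0.0, 0.0, 1.0]] ['K', 'camera_from_world']
stand [([188.0, 301.0], 0.88)]
top_rail [([210.0, 294.0], 0.61), ([192.0, 302.0], 0.54)]
leg_foot [([219.0, 347.0], 0.41)]
bun_foot_a [([172.0, 279.0], 0.7), ([176.0, 309.0], 0.58)]
webbing_roll [([209.0, 207.0], 0.65), ([230.0, 435.0], 0.53)]
glue_can [([191.0, 433.0], 0.78)]
tack_box [([233.0, 436.0], 0.81)]
```

View pics/scene0.png

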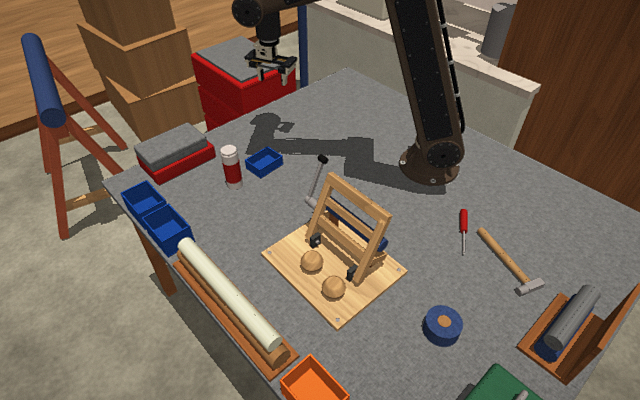

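View pics/top0.png

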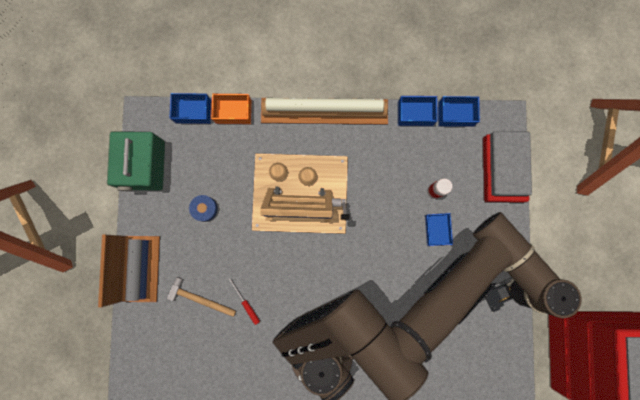

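The scene shows the frame leaning toward the robot with the folded leg on its right, foot at about (323,159). Top view has the plate corners at about (256,154), (348,156), (347,233) and (252,232), with the stand's +x roughly along world +x. Next I'll fit the stand pose.

```bash
cat > h.py <<'E'
import numpy as np
from bench import env, eyes, regions_of, place_of
def proj(c,P):
    k=eyes.get_calibration(c);T=k['camera_from_world'];K=k['K']
    p=np.asarray(P)@T[:3,:3].T+T[:3,3]; p=p*[1,-1,-1]; q=p@K.T
    return q[:,:2]/q[:,2:]
E
python3 - <<'E'
from h import *
from scipy.optimize import least_squares
import cv2
pl=lambda x,y,z:(x,y,z)
c=[(150,180,18),(150,-180,18),(-150,-180,18),(-150,180,18)]
rail=(-88,0,241);foot=(-102.8,-165,275)
top=cv2.imread('pics/top0.png');sc=cv2.imread('pics/scene0.png')
obs={'top':[(c[0],(256,154)),(c[1],(348,156)),(c[2],(347,233)),(c[3],(252,232)),((0,0,0),(301,188))],
'scene':[(c[1],(262,254)),(c[0],(337,326)),(c[3],(406,269)),((0,0,0),(334,264)),(rail,(357,194)),(foot,(323,159))]}
def W(p,P):
    ca,sa=np.cos(p[2]),np.sin(p[2]);P=np.array(P)/1000.
    return np.c_[p[0]+ca*P[:,0]-sa*P[:,1],p[1]+sa*P[:,0]+ca*P[:,1],P[:,2]]
def f(p):return np.concatenate([(proj(k,W(p,[a for a,_ in v]))-[b for _,b in v]).ravel() for k,v in obs.items()])
r=least_squares(f,[.62,.07,0],loss='soft_l1');p=r.x
print(p[:2],np.degrees(p[2]));print(np.round(f(p).reshape(-1,2),1).tolist())
# overlay
z=[]
for k,im in(('top',top),('scene',sc)):
    u=proj(k,W(p,c))
    cv2.polylines(im,[np.round(u*16).astype(int)],True,(0,255,0),1,cv2.LINE_AA,4)
    for q in [rail,foot,(-88-17*.408,122,241+15.5),(-88-17*.408,-122,241+15.5)]:
        a=proj(k,W(p,[q]))[0];cv2.circle(im,tuple(np.round(a*16).astype(int).tolist()),24,(255,0,255),-1,cv2.LINE_AA,4)
    u=u.mean(0).astype(int)-[0,15];z.append(cv2.resize(im[u[1]-90:u[1]+90,u[0]-100:u[0]+100],(400,360)))
    z[-1]=cv2.resize(im[u[1]-100:u[1]+100,u[0]-90:u[0]+90],(400,444),interpolation=cv2.INTER_CUBIC)
cv2.imwrite('pics/fit.png',np.hstack(z))
E
```

```text
[0.61521431 0.0866104 ] -0.8328138544871476
[[-1.2, -0.2], [-0.6, 0.2], [-1.3, 0.6], [-0.3, -0.9], [-0.9, 5.9], [-1.9, -3.5], [0.2, 0.7], [1.2, -1.4], [-1.7, -1.7], [-0.9, 1.4], [-1.3, -1.9]]
```

View pics/fit.png

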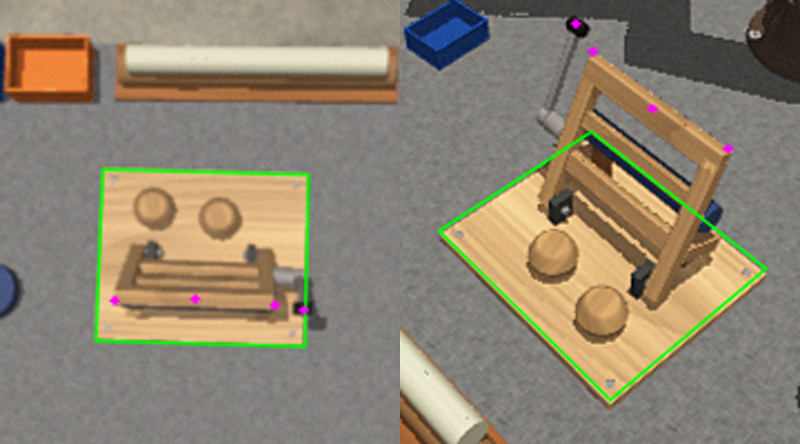

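Fit: stand at (0.615, 0.087), yaw −0.8°; the overlay matches the plate, rail and foot in both views. I'll move in front of the leg foot with the fingers closed.

Request:
send_rows --pt "-20 22 -4" --pt "-31 34 -4" --pt "-31 34 -4" --pt "-31 34 -4" --pt "-31 34 -4" --pt "-31 34 -4" --pt "-31 34 -4" --pt "-31 34 -4" --pt "-31 34 -4" --pt "-31 34 0" --yaw '[0,0,0,0,0,0,0,0,0,0]' --jaw 1

```text
t: 1.8
ee_pos: [0.4184, -0.1858, 0.2636]
tcp_rot: [[-0.906, -0.424, 0.002], [-0.424, 0.906, -0.0], [-0.002, -0.001, -1.0]]
force: [1.6, -0.3, -0.3]
finger_gap: 0.0135
gripper_force: 0.0
```

Request:
send_rows --pt "-31 34 0" --pt "-20 30 0" --pt "0 0 0" --pt "0 0 0" --pt "0 0 0" --pt "0 0 0" --pt "0 0 0" --pt "0 0 0" --pt "0 0 0" --pt "0 0 0" --yaw '[0,0,-8.2,-8.2,-8.2,-8.2,-8.2,-8.2,-8.2,-8.2]'

```text
t: 2.8
ee_pos: [0.4369, -0.1079, 0.2627]
tcp_rot: [[0.018, -1.0, 0.0], [-1.0, -0.018, 0.0], [-0.0, -0.0, -1.0]]
force: [0.0, -0.3, 0.2]
finger_gap: 0.0005
gripper_force: 0.0
```

Request:
send_rows --pt "-16 0 0" --pt "-15 0 0" --pt "0 -12 0" --pt "0 -12 0" --pt "0 -8 0" --pt "0 -8 0" --pt "0 -8 0" --pt "0 -8 0" --pt "0 -8 0" --pt "0 -8 0" --yaw '[1.9,0,0,0,0,0,0,0,0,0]'

```text
t: 3.8
ee_pos: [0.5097, -0.0786, 0.2625]
tcp_rot: [[-0.021, -1.0, -0.0], [-1.0, 0.021, -0.0], [0.0, 0.0, -1.0]]
force: [-0.1, -0.1, 0.1]
finger_gap: 0.0003
gripper_force: 0.2
```

```bash
python3 - <<'E'
from h import *;import cv2
a=eyes.camera('scene')[110:290,230:430];b=eyes.camera('top')[130:250,220:380]
cv2.imwrite('pics/p1.png',np.hstack([cv2.resize(a,(400,360)),cv2.resize(b,(400,360))]))
E
```

```text
(no output)
```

View pics/p1.png

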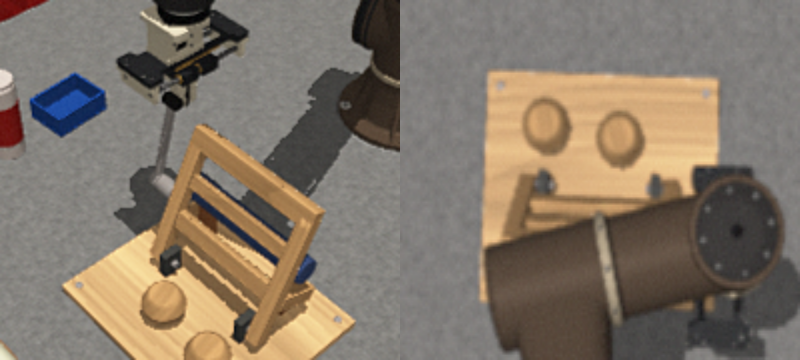

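The fingers are behind the foot (left crop, about (172,98)) and the leg is swinging. I'll keep pushing past vertical.

Request:
send_rows --pt "0 -8 0" --pt "0 -8 0" --pt "0 -8 0" --pt "0 -8 0" --pt "0 -8 0" --pt "0 -8 0" --pt "0 -8 0" --pt "0 -6 0" --pt "0 0 0" --pt "0 0 0" --yaw '[0,0,0,0,0,0,0,0,0,0]'

```text
t: 4.9
ee_pos: [0.571, -0.0798, 0.2624]
tcp_rot: [[-0.021, -1.0, -0.0], [-1.0, 0.021, 0.0], [0.0, 0.0, -1.0]]
force: [0.2, 0.7, -0.9]
finger_gap: 0.0003
gripper_force: 0.0
```

Request:
send_rows --pt "0 15 0" --pt "0 30 0" --pt "0 30 0" --pt "0 30 -10" --pt "0 20 -20" --pt "0 0 0" --pt "0 0 0" --pt "0 0 0" --pt "0 0 0" --pt "0 0 0" --yaw '[0,0,0,0,0,0,0,0,0,0]'

```text
t: 5.9
ee_pos: [0.4462, -0.0771, 0.2918]
tcp_rot: [[-0.021, -1.0, -0.002], [-1.0, 0.021, -0.0], [0.0, 0.002, -1.0]]
force: [1.2, -1.2, 0.7]
finger_gap: -0.0001
gripper_force: 0.0
```

```bash
python3 - <<'E'
from h import *;import cv2
a=eyes.camera('scene')[110:290,230:430];b=eyes.camera('top')[130:250,220:380]
cv2.imwrite('pics/p2.png',np.hstack([cv2.resize(a,(400,360)),cv2.resize(b,(400,360))]))
print([(d['location'],d['confidence']) for d in place_of('scene','leg_foot')+place_of('scene','top_rail')])
def W(P):
    t=np.radians(-.83);P=np.array(P)/1000.;return np.c_[.6152+np.cos(t)*P[:,0]-np.sin(t)*P[:,1],.0866+np.sin(t)*P[:,0]+np.cos(t)*P[:,1],P[:,2]]
print(proj('scene',W([(85.5,-165,69),(-88,0,241)])))
E
```

```text
[([233.0, 279.5], 0.57), ([195.6, 357.7], 0.88)]
[[277.73410969 232.56664739]
 [356.14268249 195.40230211]]
```

View pics/p2.png

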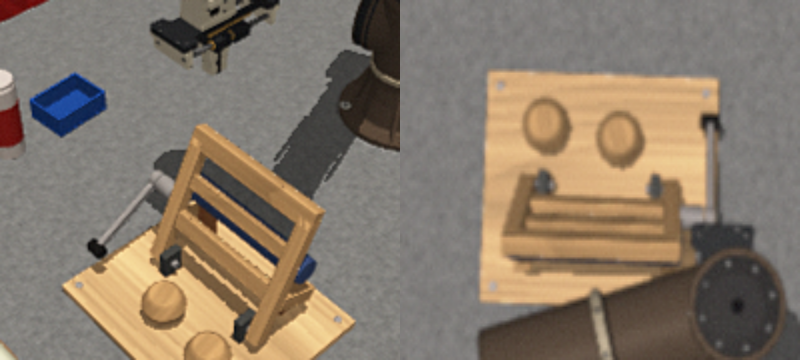

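The leg is at the back on its stop: foot at pixel (279,233), predicted (278,233). The frame is still on the rest. Next I'll go above the rail with the jaw opened to about 60 mm.

Request:
send_rows --pt "-15 -7 -8" --pt "-30 -14 0" --pt "-36 -17 0" --pt "-36 -17 0" --pt "-30 -14 0" --pt "-20 -8.5 0" --pt "0 0 0" --pt "0 0 0" --pt "0 0 0" --pt "0 0 0" --yaw '[0,0,0,0,0,0,0,0,0,0]' --jaw -0.36

```text
t: 7.1
ee_pos: [0.5268, 0.0875, 0.3009]
tcp_rot: [[-0.022, -1.0, 0.0], [-1.0, 0.022, 0.0], [-0.0, -0.0, -1.0]]
force: [-0.5, -1.1, -0.1]
finger_gap: 0.0595
gripper_force: 0.0
```

```bash
python3 - <<'E'
from h import *;import cv2
print(env.get_state()['finger_gap'],env.get_state()['ee_pos'])
a=eyes.camera('scene')[110:290,230:430]
cv2.imwrite('pics/p3.png',cv2.resize(a,(600,540),interpolation=cv2.INTER_CUBIC))
E
```

```text
0.059515525159342095 [0.52682599 0.08748713 0.30093291]
```

View pics/p3.png

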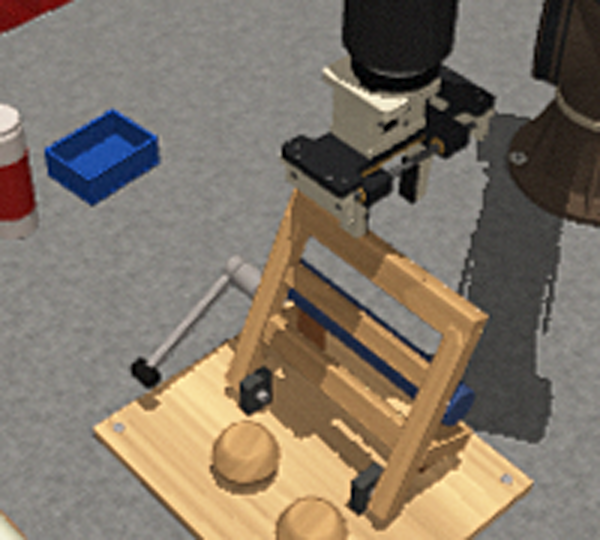

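The open fingers sit above the rail, straddling it at mid-length; the back finger is at about (355,225) in the crop. Descending.

Request:
send_rows --pt "0 0 10" --pt "0 0 10" --pt "0 0 10" --pt "0 0 10" --pt "0 0 10" --pt "0 0 6" --pt "0 0 0" --yaw '[0,0,0,0,0,0,0]'

```text
t: 7.85
ee_pos: [0.5266, 0.088, 0.2434]
tcp_rot: [[-0.021, -1.0, -0.002], [-1.0, 0.021, -0.001], [0.001, 0.002, -1.0]]
force: [0.4, -0.2, -0.9]
finger_gap: 0.0595
gripper_force: 0.0
```

Request:
send_rows --pt "0 0 6" --pt "0 0 6" --pt "0 0 6" --pt "0 0 5" --pt "0 0 0" --pt "0 0 0" --yaw '[0,0,0,0,0,0]'

```text
t: 8.45
ee_pos: [0.5272, 0.0882, 0.2215]
tcp_rot: [[-0.021, -1.0, -0.0], [-1.0, 0.021, -0.0], [0.0, 0.0, -1.0]]
force: [0.5, 0.5, 0.7]
finger_gap: 0.0595
gripper_force: 0.0
```

Request:
send_rows --pt "0 0 0" --pt "0 0 0" --pt "0 -4 -1" --pt "0 -4 -2" --pt "0 -4 -2" --pt "0 -4 -1" --pt "0 -4 -1" --pt "0 -4 -1" --pt "0 -4 -2" --pt "0 0 0" --yaw '[0,0,0,0,0,0,0,0,0,0]' --jaw -0.045

```text
t: 9.45
ee_pos: [0.5557, 0.0875, 0.2316]
tcp_rot: [[-0.021, -1.0, 0.0], [-1.0, 0.021, -0.0], [0.0, -0.0, -1.0]]
force: [-2.4, 0.1, -0.6]
finger_gap: 0.0461
gripper_force: 1.3
```

Request:
send_rows --pt "0 -2 0" --pt "0 -4 -1" --pt "0 -4 -1" --pt "0 -4 -1" --pt "0 -4 -1" --pt "0 -4 -1" --pt "0 -4 -1" --pt "0 -4 -1" --pt "0 -4 0" --pt "0 0 0" --yaw '[0,0,0,0,0,0,0,0,0,0]' --jaw 0.136

```text
t: 10.45
ee_pos: [0.5896, 0.0869, 0.2383]
tcp_rot: [[-0.021, -1.0, -0.0], [-1.0, 0.021, -0.0], [0.0, 0.0, -1.0]]
force: [-1.5, -0.6, 1.6]
finger_gap: 0.0379
gripper_force: 0.9
```

Request:
send_rows --pt "0 -2 0" --pt "0 -3 -1" --pt "0 -3 0" --pt "0 -3 -1" --pt "0 -3 0" --pt "0 -3 0" --pt "0 -2 0" --pt "0 0 0" --yaw '[0,0,0,0,0,0,0,0]' --jaw 0.27

```text
t: 11.25
ee_pos: [0.6084, 0.0865, 0.2405]
tcp_rot: [[-0.021, -1.0, 0.0], [-1.0, 0.021, -0.0], [0.0, -0.0, -1.0]]
force: [-0.5, 1.0, 0.8]
finger_gap: 0.0321
gripper_force: 0.6
```

```bash
python3 - <<'E'
from h import *;import cv2
s=env.get_state();print(s['finger_gap'],s['ee_pos'],s['force'])
a=eyes.camera('scene')[110:290,230:430]
cv2.imwrite('pics/p4.png',cv2.resize(a,(600,540),interpolation=cv2.INTER_CUBIC))
E
```

```text
0.03213391180579005 [0.60837174 0.08648414 0.24048213] [-0.48315037  1.02455324  0.82409451]
```

View pics/p4.png

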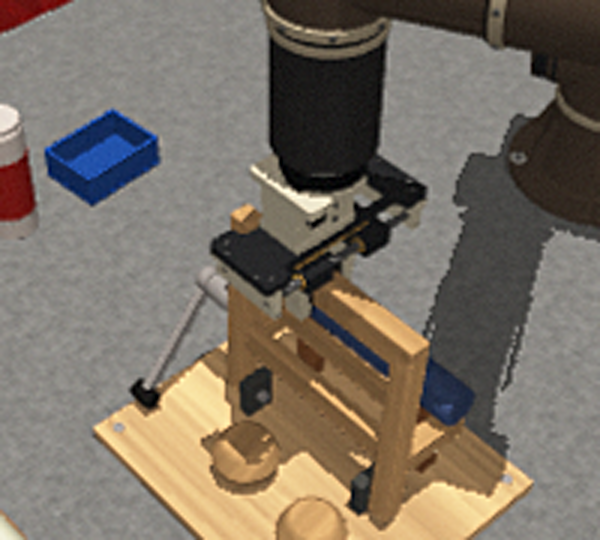

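The frame is nearly upright between the fingers, with the foot at about (145,390) near the plate. I'll finish the rise and grip.

Request:
send_rows --pt "0 -2 0" --pt "0 -2 0" --pt "0 -1 0" --pt "0 0 0" --pt "0 0 0" --pt "0 0 0" --yaw '[0,0,0,0,0,0]' --jaw 0.4

```text
t: 11.9
ee_pos: [0.613, 0.0864, 0.2405]
tcp_rot: [[-0.021, -1.0, -0.0], [-1.0, 0.021, -0.0], [0.0, 0.0, -1.0]]
force: [-0.8, -0.8, 0.3]
finger_gap: 0.0263
gripper_force: 0.5
```

Request:
send_rows --pt "0 0 0" --pt "0 0 0" --pt "0 0 0" --pt "0 0 0" --pt "0 0 0" --pt "0 0 0" --yaw '[0,0,0,0,0,0]' --jaw 1

```text
t: 12.5
ee_pos: [0.6132, 0.0864, 0.2406]
tcp_rot: [[-0.021, -1.0, 0.0], [-1.0, 0.021, 0.0], [-0.0, -0.0, -1.0]]
force: [1.5, -0.5, -2.3]
finger_gap: 0.0238
gripper_force: 30.0
```

Request:
send_rows --pt "0 -1 0" --pt "0 -1 0" --pt "0 -1 0" --pt "0 0 0" --pt "0 0 0" --yaw '[0,0,0,0,0]'

```text
t: 13.0
ee_pos: [0.6159, 0.0863, 0.2406]
tcp_rot: [[-0.021, -1.0, -0.0], [-1.0, 0.021, -0.0], [0.0, 0.0, -1.0]]
force: [-1.4, 0.0, 0.2]
finger_gap: 0.024
gripper_force: 30.0
```

Request:
send_rows --pt "0 -1 0" --pt "0 -1 0" --pt "0 -1 0" --pt "0 0 0" --pt "0 0 0" --yaw '[0,0,0,0,0]'

```text
t: 13.5
ee_pos: [0.6182, 0.0862, 0.2406]
tcp_rot: [[-0.021, -1.0, -0.002], [-1.0, 0.021, -0.0], [0.0, 0.002, -1.0]]
force: [-4.9, 1.4, 5.0]
finger_gap: 0.0237
gripper_force: 30.0
```

Request:
send_rows --pt "0 -1 0" --pt "0 -1 0" --pt "0 0 0" --pt "0 0 0" --yaw '[0,0,0,0]'

```text
t: 13.9
ee_pos: [0.6198, 0.0862, 0.2406]
tcp_rot: [[-0.021, -1.0, -0.003], [-1.0, 0.021, -0.0], [0.0, 0.003, -1.0]]
force: [-6.8, 1.4, 6.7]
finger_gap: 0.024
gripper_force: 30.0
```

Request:
send_rows --pt "0 1 0" --pt "0 1 0" --pt "0 1 0" --pt "0 1 0" --pt "0 1 0" --pt "0 0 0" --pt "0 0 0" --pt "0 0 0" --yaw '[0,0,0,0,0,0,0,0]'

```text
t: 14.7
ee_pos: [0.6166, 0.0863, 0.2406]
tcp_rot: [[-0.021, -1.0, 0.001], [-1.0, 0.021, 0.0], [-0.0, -0.001, -1.0]]
force: [1.4, -1.5, -0.6]
finger_gap: 0.0239
gripper_force: 30.0
```

```bash
python3 - <<'E'
from h import *;import cv2
a=eyes.camera('scene')[110:290,230:430];b=eyes.camera('top')[130:250,220:380]
cv2.imwrite('pics/p5.png',np.hstack([cv2.resize(a,(400,360)),cv2.resize(b,(400,360))]))
def W(P):
    t=np.radians(-.83);P=np.array(P)/1000.;return np.c_[.6152+np.cos(t)*P[:,0]-np.sin(t)*P[:,1],.0866+np.sin(t)*P[:,0]+np.cos(t)*P[:,1],P[:,2]]
print([d['location'] for d in place_of('scene','leg_foot')],proj('scene',W([(88,-165,32)])))
E
```

```text
[[239.6, 277.2]] [[277.93026758 240.41915813]]
```

View pics/p5.png

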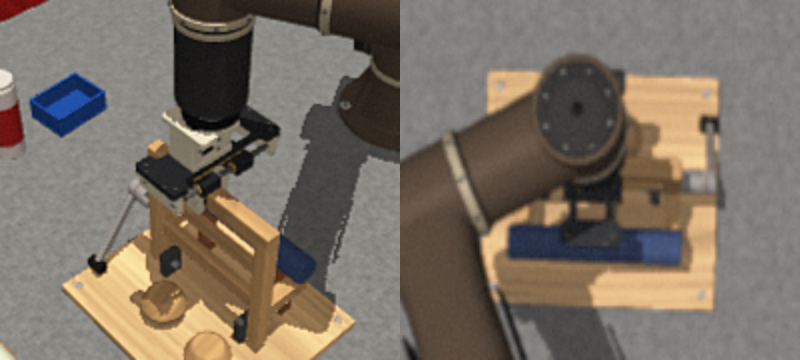

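The frame is upright and gripped by its rail, and the leg foot is on the plate at (277,240), predicted (278,240). The bun feet haven't moved. Handing in.

```bash
python3 -c "
from bench import env
print(env.hand_in())"
```

```text
the job is handed in; nothing more can be done
None
```

The prop leg was flipped fully out onto its stop while the frame was still on the rest. The frame was then raised upright and is still gripped by its top rail, with no bystander touched as far as the pictures show; I handed the job in at about 15 s, and no verdict was returned.

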